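Set the gel bottle in its warmer and turn the heat up to the stop

ROBOT

A 6-joint arm with a two-finger parallel gripper is mounted at the origin on a cart in front of the work surface, level with it; the furniture and walls round the work are solid. World frame = base frame: x ahead of the robot, y to its left, z up, the work surface at z = 0. Lengths are in mm, angles in degrees, forces in N, time in s.
With the tool pointing down it reaches from about 275 to 750 mm from the base axis. Payload 10.2 kg.
Tool frame: the origin (TCP) lies on the centre line of the jaws, within the pads' length; the fingertips stand 11 mm ahead of it and the grasp point (between the pads) lies 8 mm behind it; z points along the fingers, y is the line along which they close (so a half turn about z gives the same grasp; the last joint's range is limited). The gripper opens to 88 mm and grips with 3 to 60 N. Pads are 18 mm wide; open, the fingers measure 123 mm over their backs; the gripper's body (75 mm by 187 mm) begins 45 mm behind the grasp point.
Start: joints at [61.054, 17.928, 85.812, -0, 76.261, -12.8], TCP at [146.007, 504.295, 249.72] pointing down, gripper open.
Joint ranges: [-168.41, 168.41], [-55.51, 124.54], [10.69, 146.95], [-70.63, 250.63], [1, 178], [-165.06, 165.06]. Speed limits (degrees/s): [136.94, 136.94, 172.46, 180, 180, 180].

INTERFACE

Orientations are given as [roll, pitch, yaw] about the fixed x, y, z axes, in that order (R = Rz(yaw) Ry(pitch) Rx(roll)).
In Python, from bench import sense, grab_frame, get_calibration, hand_in, regions_of gives the robot as it stands.
- The arm moves only by the tool carry_out, never from a script. Its argument "plan" is a list of rows, each a list of 4 numbers: the shift along the tool's x, y, z in mm, then the turn about the tool's z in degrees. In form: [[tx, ty, tz, roll], ...]. A call has 1 to 10 rows; each row is the pose to reach, as a shift and turn from the pose commanded when the call began, along the tool's axes at that moment; what a row does not reach only later rows make up. A row lasts 1/8 s, in which the tool goes at most 62.5 mm and 10.7 degrees, less where a joint would pass 70% of its speed; a pose out of reach is approached as far as the arm can. A call with a gripper value outside its range is refused whole. "claw" is the opening, from 0 (shut) to 1 (fully open), set as the call begins (left out, the last holds). The fingers move at their own pace and stop on an object; "newtons" is the grip in N (left out, the last holds). Time passes only in rows, so rows that repeat a pose let the fingers close. It gives the time, the measured TCP pose, the force, the opening and the grip force at its end, in the units of the state.
- sense(): the state, without advancing time (a new reading comes with each control period).
- grab_frame(name): name is "scene" or "top" or "wrist"; returns the picture (420x560x3 uint8, red, green, blue); there is no depth.
- get_calibration(name): a dict with "mtx" (3x3 intrinsics, pixels), "k1" (the pictures are not rectified: a ray, as slopes to the right and down, at radius r is drawn at 1 + k1 r^2 times it, then the intrinsics apply), "R" (3x3) and "t" (3): a world point X has camera coordinates R X + t. Camera axes: x right, y down, z forward; pixel columns grow to the right and rows downward; lengths in mm; the calibration is good to about 2 mm. A picture is of the moment at which its call begins: read the wrist's pose just before it. get_calibration takes no time and is no camera call; for the wrist camera it gives the pose at the moment of the call.
- hand_in(): hands the job in; it is judged then, once.
Trained networks look in the newest picture that a camera, given by its name, has taken for a name from the list of things; names that differ only in an ending like _2 or _b are one class to them, and where a whole thing is asked for, a point or a joint stands for the part that bears it (a point fixed in the world has none). Each returns a list of dicts, best first, with "conf" (0 to 1); they miss things now and then, are a little off and sometimes report something else, mostly with a low value. They report only what shows in the picture. A call takes as long as a camera call.
- regions_of(camera, target): "mask" (420x560 bool, what is visible of it) and "at" ([column, row] in pixels, amid what is visible of it).
The state is a dict: "time_s": time; "joint_pos": joint angles; "qvel": joint speeds; "tau": joint torques, N m; "tool_pos": TCP position; "orientation": TCP orientation; "contact_force": force on the tool from outside, world axes, zero at the start; "ft_torque": the same for the moment, N m; "opening": finger opening in mm; "finger_force": force on a finger pad.
Only numpy, scipy, OpenCV 4.12 (cv2) and the standard library are available. Lean on these libraries where they do the work, as an engineer would, in place of code of your own. Each camera call takes 0.05 s, during which the arm holds its last target. There are 200 camera calls.

TASK

The ultrasound gel bottle lies on its side in the grey rest. Stand it upright on the round green drip mat and let go of it, then take it again from above and set it upright in the metal cup of the white warmer, let go, and only then swing the orange heat lever clockwise until you feel it press lightly on the red stop tab, without pushing the tab along, and leave it there. Leave everything else where it is.

Things in the scene. Friction and masses are not known exactly. Their poses are not given: they have to be found in the camera images.
- gel_mid (a point): centre of the loose white gel bottle, about 0.1 kg: round body 44 mm across and 56 mm long, then a narrower conical white cap 27 mm across and 29 mm long, 85 mm in all. The point lies on its axis 42.5 mm from the bottom; z points from bottom to cap. At the start it lies in the grey rest, its axis 32 mm above the desk, the cap pointing to the robot's left (+y) within 0.45 rad
- bottle_rest: grey rest, fixed to the desk, under the bottle's  39 mm wide (narrower than the bottle, so fingers pass on both sides), 48 mm long along y, two low rails 16 mm high; origin under its centre
- mat_top (a point): centre of the top of the round green drip mat, 100 mm across and 4 mm thick, fixed to the desk
- warmer: white gel warmer, fixed to the desk: housing 150 (x) by 270 (y) mm, top 30 mm above the desk; origin at the centre of its underside. The metal cup is on its left (+y) half, the heat lever on its right half
- cup_floor (a point): centre of the inner floor of the round metal cup, 30 mm above the desk; the cup is 58 mm wide inside (the bottle has 7 mm all round), its rim is 25 mm above this floor, wall 4 mm
- lever_pivot (a point): point on the vertical axis of the heat lever, 40 mm above the desk. The lever arm lies level, its top 48 mm above the desk
- heat_lever (a joint): angle of the heat lever, rad, 0 (off, pointing to the right of the warmer, a little to the back) to 2.2; it grows as the lever swings clockwise seen from above, past the side of the warmer that faces the robot. It stays where it is left; moving it takes about 2 N at the knob
- lever_knob (a point): centre of the upright round orange knob at the lever's end, 20 mm across, from 53 to 89 mm above the desk (this point is 71 mm up), 78 mm from the pivot axis; x points outward along the lever
- stop_tab (a joint): angle of the red stop tab on the lever's dial, rad, on the same axis and scale: when both joints read the same, the lever just touches the tab. The tab is held by friction only; it is pushed along if the knob is pressed with more than about 12 N. The lever comes from lower values
- stop_pin (a point): top of the red pin of the stop tab, 8 mm thick, 49 mm above the desk, 53 mm from the pivot axis, which the lever arm runs against
- strip_carton: small orange carton 30x66x22 mm, bystander; origin under its centre
- red_drops: drop bottle with red cap, 25 mm wide, 62 mm tall, bystander; origin under its centre
- date_stamp: date stamp with brown handle, 22x45x58 mm, bystander; origin under its centre
- tin: round flat tin, 40 mm wide, 18 mm high, bystander; origin under its centre
- light_pen: white pocket light lying on the desk, 120 mm long, 14 mm thick, bystander; origin under its centre

How it is judged (in metres and radians):
On the way, in this order (a step that is already met when the one before it is completed fails the run):
1. the gel bottle stands upright on the drip mat, let go (horizontal distance between gel_mid and mat_top below 0.045 m and z of gel_mid in the frame of mat_top below 0.048 m and angle between gel_mid's own z axis and vertical below 0.12 rad and contact force between the fingers and gel below 0.05 N), for 0.3 s.
2. the gel bottle stands upright in the warmer's cup, let go, with the lever not yet turned up (horizontal distance between gel_mid and cup_floor below 0.012 m and z of gel_mid in the frame of cup_floor below 0.047 m and angle between gel_mid's own z axis and vertical below 0.12 rad and contact force between the fingers and gel below 0.05 N and value of joint heat_lever below 0.6 rad), for 0.3 s.
3. the lever is held lightly against the stop tab (contact force between heat_lever and stop_tab above 1 N and angle between the x axis of lever_knob and the x axis of stop_pin, either way round below 0.05 rad), for 0.1 s.
At the end, for the whole second after the job is handed in: The heat lever is within 0.05 rad of touching the red stop tab, the tab has not been pushed along by more than 2.5 mm, and the gel bottle stands upright (within 0.12 rad) and still on the floor of the warmer's cup; the other things are where they were (within 30 mm) (angle between the x axis of lever_knob and the x axis of stop_pin, either way round below 0.05 rad and value of joint heat_lever above 0.7 rad and horizontal distance between gel_mid and cup_floor below 0.012 m and z of gel_mid in the frame of cup_floor below 0.047 m and angle between gel_mid's own z axis and vertical below 0.12 rad and linear speed of gel below 0.02 m/s).
It fails at once if the stop tab is pushed along by more than 2.5 mm (distance of stop_pin from where it was at the start of the episode above 0.0025 m).
It fails at once if the lever is turned up while the bottle is not in the cup (value of joint heat_lever above 0.6 rad and horizontal distance between gel_mid and cup_floor above 0.03 m).
It fails at once if a bystander is moved by more than 30 mm (distance of any of strip_carton, red_drops, date_stamp, tin, light_pen from where it was at the start of the episode above 0.03 m).
It also fails if it takes over 72 s, if anything falls off the work surface, if the arm or the gripper's body presses on something with over 40 N, if the wrist force passes 120 N, or if a joint passes its speed limit or range.

## Working session

There is one attempt and no reset: what is moved stays moved. The work goes in short steps, Python scripts to look and compute and a tool call to move; the robot and the scene stay as the last step left them, time stands still between calls to the robot, and variables do not carry over. Pictures are saved under pics/ and viewed, at most 10 in all, crops included, and the job is handed in when it is done.

Besides the shell and the picture viewer there is one more tool, called after "Request:" by a JSON object that holds its "name" and its "arguments", one argument or row to a line. carry_out: Moves the arm, as the interface text tells. Its arguments: {"type":"object","properties":{"plan":{"type":"array"},"claw":{"type":"number"},"newtons":{"type":"number"}},"required":["plan"]}

```bash
mkdir -p pics; ls; cat > h.py <<'E'
import numpy as np, cv2
from bench import *
def ray(cam,px):
    c=get_calibration(cam);K=np.array(c['mtx']);k=c['k1']
    d=np.array([(px[0]-K[0,2])/K[0,0],(px[1]-K[1,2])/K[1,1]]);u=d.copy()
    for _ in range(20):u=d/(1+k*(u@u))
    R=np.array(c['R']);t=np.array(c['t'])
    return -R.T@t, R.T@np.array([u[0],u[1],1])
def atz(cam,px,z):
    o,d=ray(cam,px);return o+d*(z-o[2])/d[2]
def proj(cam,X):
    c=get_calibration(cam);K=np.array(c['mtx']);p=np.array(c['R'])@np.array(X,float)+np.array(c['t'])
    u=p[:2]/p[2];u=u*(1+c['k1']*(u@u));return np.array([K[0,0]*u[0]+K[0,2],K[1,1]*u[1]+K[1,2]])
E
python3 - <<'E'
from h import *
for n in ['top','scene']:
    im=grab_frame(n);cv2.imwrite(f'pics/{n}0.png',im[:,:,::-1])
    c=get_calibration(n);print(n,-np.array(c['R']).T@np.array(c['t']))
for t,z in [('gel_mid',32),('bottle_rest',16),('mat_top',4),('warmer',30),('cup_floor',30),('lever_knob',80),('stop_pin',49),('heat_lever',48),('stop_tab',49),('strip_carton',22),('red_drops',60),('date_stamp',58),('tin',18),('light_pen',14)]:
    r=regions_of('top',t)
    for q in r[:2]: 
        print(t,round(q['conf'],2),np.round(q['at']),q['mask'].sum(),np.round(atz('top',q['at'],z)))
print(sense())
E
```

```text
pics
top [ 366.22652285  -70.60131277 1167.12447498]
scene [-150.68958904  869.29876661  953.77856538]
gel_mid 0.93 [277. 257.] 349 [419. -42.  32.]
bottle_rest 0.36 [246. 187.] 5071 [619.  46.  16.]
mat_top 0.93 [192. 256.] 1008 [425. 198.   4.]
warmer 0.57 [241. 188.] 4961 [614.  60.  30.]
cup_floor 0.95 [244. 187.] 4928 [615.  53.  30.]
lever_knob 0.67 [275. 190.] 205 [596. -38.  80.]
lever_knob 0.51 [244. 186.] 4889 [608.  46.  80.]
strip_carton 0.59 [141. 188.] 300 [617. 350.  22.]
red_drops 0.48 [127. 230.] 103 [490. 367.  60.]
date_stamp 0.55 [438. 248.] 158 [ 438. -478.   58.]
tin 0.56 [222. 273.] 170 [376. 111.  18.]
light_pen 0.55 [381. 266.] 199 [ 394. -330.   14.]
{'time_s': 0.8, 'joint_pos': array([ 6.10548875e+01,  1.79298708e+01,  8.58135169e+01, -3.84225695e-04,
        7.62611582e+01, -1.27988586e+01]), 'qvel': array([-9.77221865e-02, -1.93119970e-02,  1.02354308e-01, -5.77864573e-02,
       -6.45236465e-05,  1.12000422e-01]), 'tau': array([-4.56569005e-04, -4.02107298e+01, -2.52397782e+01,  6.93428703e-02,
        3.21027834e-02, -3.01553291e-05]), 'tool_pos': array([145.99918596, 504.28578989, 249.69140665]), 'orientation': array([-1.79995484e+02, -6.43108984e-04,  1.63853837e+02]), 'contact_force': array([-0.01114853, -0.5529694 , -0.06103232]), 'ft_torque': array([ 0.01173103,  0.01388661, -0.05247833]), 'finger_force': 0.0, 'opening': 88.15498554329928}
```

View pics/top0.png

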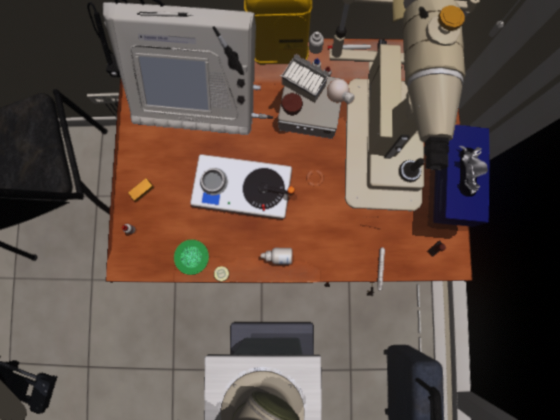

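View pics/scene0.png

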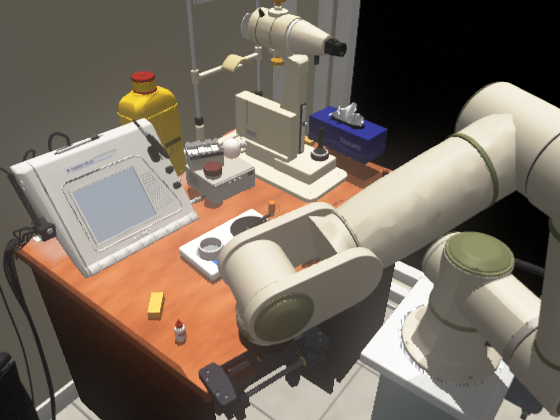

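The top view shows the bottle at pixel (277,257) with its cap to the left, the mat at (192,256), the cup at (213,181), the knob at (291,190) and the pin near (264,207). The scene view shows the arm off to the side of the desk. I'll move the arm above the bottle next.

Request:
{"name": "carry_out", "arguments": {
  "plan": [
    [-397,-457,0,74],
    [-397,-457,0,74],
    [-397,-457,0,74],
    [-397,-457,0,74],
    [-397,-457,0,74],
    [-397,-457,0,74],
    [-397,-457,0,74],
    [-397,-457,0,74],
    [-397,-457,0,74],
    [-397,-457,0,74]
  ],
  "claw": 1
}}

```text
time_s: 2.05
tool_pos: [400.9, -47.6, 249.8]
orientation: [180.0, 0.0, 89.7]
contact_force: [0.9, 0.2, 0.9]
opening: 88.2
finger_force: 0.0
```

Request:
{"name": "carry_out", "arguments": {
  "plan": [
    [0,0,0,0],
    [0,0,0,0]
  ]
}}

```text
time_s: 2.3
tool_pos: [399.9, -44.5, 249.6]
orientation: [-180.0, -0.0, 89.9]
contact_force: [-0.4, 0.3, 0.5]
opening: 88.0
finger_force: 0.0
```

```bash
python3 - <<'E'
from h import *
s=sense();print(s['time_s'],s['tool_pos'],s['orientation'],s['joint_pos'])
im=grab_frame('wrist');cv2.imwrite('pics/w1.png',im[:,:,::-1])
for t,z in [('gel_mid',32),('bottle_rest',16),('warmer',30),('tin',18)]:
    for q in regions_of('wrist',t)[:1]:
        m=q['mask'];print(t,round(q['conf'],2),np.round(q['at']),m.sum(),np.round(atz('wrist',q['at'],z)))
        if t=='gel_mid':
            c=max(cv2.findContours(m.astype(np.uint8),0,2)[0],key=len)[:,0]
            W=np.array([atz('wrist',p,32)[:2] for p in c])
            r=cv2.minAreaRect(W.astype(np.float32));print(r,cv2.boxPoints(r))
E
```

```text
2.3 [399.93309806 -44.54367214 249.64998195] [-1.79979567e+02 -2.01311577e-02  8.98589397e+01] [-2.31605546e+01  2.15970383e+00  1.04817090e+02  1.10166104e-02
  7.30498842e+01 -2.30227121e+01]
gel_mid 0.8 [301. 186.] 1912 [427. -52.  32.]
((425.0447692871094, -40.42839813232422), (42.894744873046875, 88.74835205078125), 0.044878844171762466) [[403.56265     3.928967 ]
 [403.63217   -84.81937  ]
 [446.5269    -84.78577  ]
 [446.45737     3.9625702]]
warmer 0.76 [464.  99.] 26725 [616.  51.  30.]
tin 0.77 [258.  39.] 1182 [377. 115.  18.]
```

View pics/w1.png

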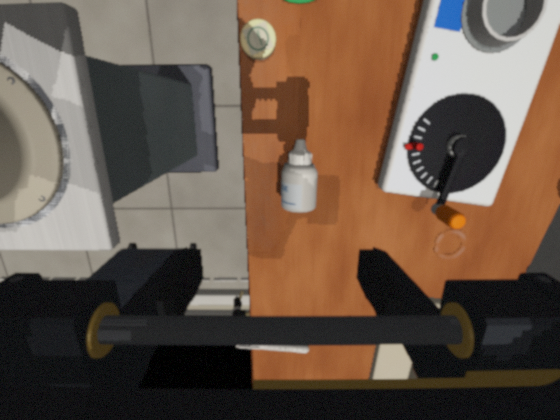

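The wrist view shows the bottle at (300,186), with its axis along +y. The collar spans rows 151-165 and a thin tip reaches row 140. The pin is at (415,147), the dial at (457,147) and the knob at (455,217). I can't tilt the tool, so I'll grip the collar lightly and let the body swing down as I lift.

Request:
{"name": "carry_out", "arguments": {
  "plan": [
    [28,25,60,0],
    [28,25,110,0],
    [28,25,110,0],
    [28,25,110,0]
  ]
}}

```text
time_s: 3.05
tool_pos: [426.2, -17.4, 141.7]
orientation: [179.9, 0.0, 89.9]
contact_force: [-0.5, -0.6, 1.0]
opening: 88.1
finger_force: 0.0
```

```bash
python3 - <<'E'
from h import *
s=sense();print(s['time_s'],s['tool_pos'],s['orientation'])
im=grab_frame('wrist');cv2.imwrite('pics/w2.png',im[:,:,::-1])
print(get_calibration('wrist')['R'],ray('wrist',(280,210))[0])
for t,z in [('gel_mid',32)]:
    for q in regions_of('wrist',t)[:1]:
        m=q['mask'];print(t,round(q['conf'],2),np.round(q['at']),m.sum())
        for r in range(0,420,6):
            c=np.where(m[r])[0]
            if len(c)>2:
                a,b=atz('wrist',(c[0],r),32),atz('wrist',(c[-1],r),32);print(r,c[0],c[-1],np.round((a+b)/2,1),round(b[0]-a[0],1))
E
```

```text
3.05 [426.15246794 -17.40724203 141.69158642] [1.79856424e+02 4.79142541e-02 8.98671280e+01]
[[ 0.99998869 -0.00321401  0.0035044 ]
 [-0.00416591 -0.94748076  0.31978565]
 [ 0.00229255 -0.31979663 -0.94748343]] [426.84715723  66.31533178 278.99458641]
gel_mid 0.59 [279. 240.] 3719
186 271 283 [425.2   1.7  32. ] 10.5
192 270 284 [425.1  -3.7  32. ] 12.3
198 265 288 [424.7  -9.3  32. ] 20.4
204 262 292 [425.1 -14.9  32. ] 26.8
210 262 292 [425.  -20.5  32. ] 27.0
216 259 294 [424.5 -26.3  32. ] 31.7
222 254 299 [424.5 -32.1  32. ] 41.0
228 253 300 [424.5 -38.1  32. ] 43.2
234 253 300 [424.4 -44.1  32. ] 43.5
240 253 300 [424.4 -50.2  32. ] 43.8
246 253 300 [424.3 -56.4  32. ] 44.1
252 253 299 [423.8 -62.7  32. ] 43.5
258 253 299 [423.8 -69.   32. ] 43.8
264 253 299 [423.7 -75.5  32. ] 44.2
270 254 299 [424.2 -82.1  32. ] 43.5
276 258 294 [423.6 -88.8  32. ] 35.1
```

View pics/w2.png

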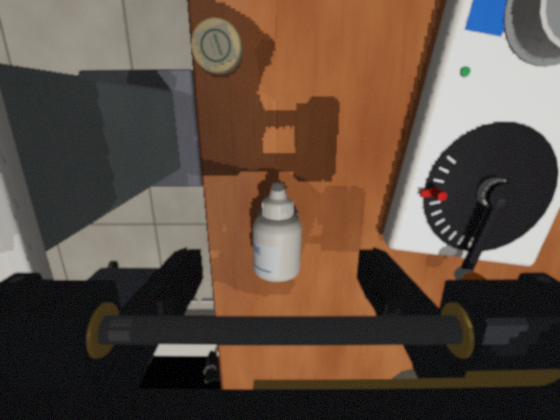

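Request:
{"name": "carry_out", "arguments": {
  "plan": [
    [0,-1,50,0],
    [0,-1,90,0],
    [0,-1,110,0],
    [0,-1,110,0],
    [0,-1,110,0]
  ]
}}

```text
time_s: 3.78
tool_pos: [425.3, -17.5, 31.2]
orientation: [179.8, 0.0, 89.8]
contact_force: [0.2, 0.3, -0.5]
opening: 88.1
finger_force: 0.0
```

Request:
{"name": "carry_out", "arguments": {
  "plan": [
    [0,0,0,0],
    [0,0,0,0],
    [0,0,0,0],
    [0,0,0,0],
    [0,0,0,0],
    [0,0,0,0]
  ],
  "claw": 0,
  "newtons": 5
}}

```text
time_s: 4.53
tool_pos: [424.3, -17.1, 29.7]
orientation: [-180.0, -0.0, 89.9]
contact_force: [1.0, 0.3, -0.4]
opening: 30.4
finger_force: 0.0
```

Request:
{"name": "carry_out", "arguments": {
  "plan": [
    [0,0,0,0],
    [0,0,0,0],
    [0,0,0,0]
  ]
}}

```text
time_s: 4.9
tool_pos: [424.3, -17.1, 29.7]
orientation: [-180.0, -0.0, 89.9]
contact_force: [0.8, -0.1, -0.6]
opening: 26.0
finger_force: 5.0
```

Request:
{"name": "carry_out", "arguments": {
  "plan": [
    [0,0,-10,0],
    [0,0,-25,0],
    [0,0,-40,0],
    [0,0,-60,0],
    [0,0,-80,0],
    [0,0,-95,0],
    [0,0,-100,0],
    [0,0,-100,0],
    [0,0,-100,0]
  ]
}}

```text
time_s: 6.02
tool_pos: [424.0, -17.1, 129.3]
orientation: [-179.9, -0.0, 89.9]
contact_force: [-0.3, -1.1, -1.2]
opening: 26.2
finger_force: 5.3
```

```bash
python3 - <<'E'
from h import *
s=sense();print(s['time_s'],s['tool_pos'],s['orientation'],s['contact_force'])
im=grab_frame('wrist');b=grab_frame('scene')
cv2.imwrite('pics/w3.png',np.vstack([im,b])[:,:,::-1][::1] if 0 else np.hstack([im[100:420,100:500],b[180:420,120:420].repeat(1,0) if 0 else cv2.resize(b[240:400,160:360],(400,320))])[:,:,::-1])
E
```

```text
6.025 [424.04457897 -17.05969149 129.26326894] [-1.79945540e+02 -1.74021568e-02  8.98505442e+01] [-0.3325402  -1.09503643 -1.17953248]
```

View pics/w3.png

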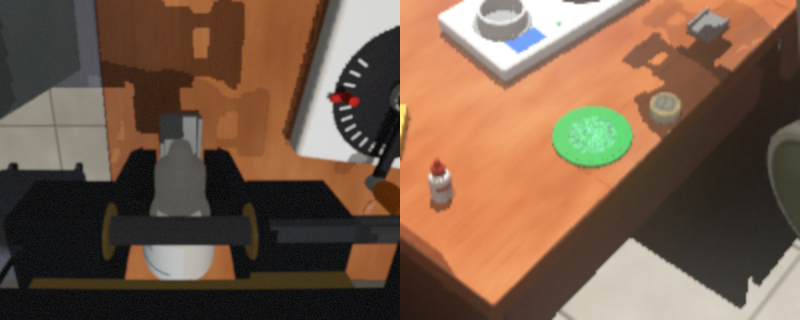

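The left half shows the cap tip near (280,245) in full-frame pixels, and the body running behind the bar down to about row 380. The scene half shows the mat and the empty rest. I'll work out the tilt from the projections.

```bash
python3 - <<'E'
from h import *
s=sense();x,y,z=s['tool_pos'];p=np.array([x,y,z+3])
for a in (0,20,40,60,75,90):
    d=np.array([0,np.cos(np.radians(a)),np.sin(np.radians(a))]);u=np.array([0,-d[2],d[1]])
    f=lambda l,h:np.round(proj('wrist',p+d*l+u*h)).astype(int)[1]
    print(a,'tip',f(20,0),'shoulder up/dn',f(-11,22),f(-11,-22),'bottom up/dn',f(-67,22),f(-67,-22))
grab_frame('wrist')
for q in regions_of('wrist','gel_mid')[:2]:
    m=q['mask'];print(q['conf'],q['at'],np.where(m.any(1))[0][[0,-1]],[(r,*np.where(m[r])[0][[0,-1]]) for r in np.where(m.any(1))[0][::8]])
E
```

```text
0 tip 241 shoulder up/dn 321 272 bottom up/dn 406 344
20 tip 250 shoulder up/dn 325 258 bottom up/dn 373 309
40 tip 262 shoulder up/dn 323 246 bottom up/dn 338 275
60 tip 277 shoulder up/dn 316 236 bottom up/dn 303 243
75 tip 289 shoulder up/dn 307 231 bottom up/dn 278 220
90 tip 299 shoulder up/dn 298 229 bottom up/dn 253 199
0.95 [279.8, 304.5] [239 378] [(np.int64(239), np.int64(277), np.int64(283)), (np.int64(247), np.int64(269), np.int64(291)), (np.int64(255), np.int64(265), np.int64(295)), (np.int64(263), np.int64(256), np.int64(303)), (np.int64(271), np.int64(254), np.int64(305)), (np.int64(279), np.int64(255), np.int64(305)), (np.int64(287), np.int64(255), np.int64(305)), (np.int64(295), np.int64(256), np.int64(305)), (np.int64(303), np.int64(252), np.int64(307)), (np.int64(311), np.int64(250), np.int64(309)), (np.int64(347), np.int64(242), np.int64(314)), (np.int64(355), np.int64(243), np.int64(313)), (np.int64(363), np.int64(246), np.int64(311)), (np.int64(371), np.int64(250), np.int64(307))]
```

Request:
{"name": "carry_out", "arguments": {
  "plan": [
    [40,0,0,0],
    [90,0,0,0],
    [140,0,0,0],
    [180,0,0,0],
    [205,0,20,0],
    [215,0,35,0],
    [215,0,35,0],
    [215,0,35,0]
  ]
}}

```text
time_s: 7.22
tool_pos: [425.2, 197.1, 95.1]
orientation: [180.0, 0.0, 89.8]
contact_force: [0.2, 0.3, -0.8]
opening: 26.2
finger_force: 5.3
```

Request:
{"name": "carry_out", "arguments": {
  "plan": [
    [0,0,0,0],
    [0,0,0,0],
    [0,0,0,0]
  ],
  "newtons": 3
}}

```text
time_s: 7.6
tool_pos: [425.0, 197.7, 94.9]
orientation: [180.0, -0.0, 89.8]
contact_force: [-0.2, -0.2, -0.9]
opening: 26.2
finger_force: 3.5
```

```bash
cat > tilt.py <<'E'
from h import *
s=sense();x,y,z=s['tool_pos'];p=np.array([x,y,z+3]);print(s['time_s'],s['tool_pos'],s['contact_force'],s['opening'],s['finger_force'])
cv2.imwrite('pics/t%d.png'%(s['time_s']*100),grab_frame('wrist')[:,:,::-1])
cv2.imwrite('pics/s%d.png'%(s['time_s']*100),grab_frame('scene')[:,:,::-1])
for a in (0,20,40,60,75,90):
    d=np.array([0,np.cos(np.radians(a)),np.sin(np.radians(a))]);u=np.array([0,-d[2],d[1]])
    f=lambda l,h:tuple(np.round([proj('wrist',p+d*l+u*h)[1],proj('scene',p+d*l+u*h)[0],proj('scene',p+d*l+u*h)[1]]).astype(int))
    print(a,'tip',f(20,0),'bottom',f(-67,22),f(-67,-22))
for c in('wrist','scene'):
  for q in regions_of(c,'gel_mid')[:1]:
    m=q['mask'];i,j=np.where(m);print(c,q['conf'],q['at'],'rows',i.min(),i.max(),'cols',j.min(),j.max(),m.sum())
grab_frame('top')
E
python3 tilt.py
```

```text
7.6 [425.02951489 197.67789156  94.93206001] [-0.16898096 -0.15726765 -0.87604422] 26.214340565148234 3.4799885740903846
0 tip (np.int64(241), np.int64(250), np.int64(283)) bottom (np.int64(407), np.int64(273), np.int64(257)) (np.int64(344), np.int64(273), np.int64(270))
20 tip (np.int64(250), np.int64(250), np.int64(281)) bottom (np.int64(373), np.int64(274), np.int64(263)) (np.int64(309), np.int64(270), np.int64(279))
40 tip (np.int64(262), np.int64(251), np.int64(278)) bottom (np.int64(338), np.int64(272), np.int64(271)) (np.int64(276), np.int64(265), np.int64(287))
60 tip (np.int64(277), np.int64(252), np.int64(275)) bottom (np.int64(303), np.int64(269), np.int64(280)) (np.int64(243), np.int64(259), np.int64(295))
75 tip (np.int64(289), np.int64(254), np.int64(273)) bottom (np.int64(278), np.int64(265), np.int64(287)) (np.int64(220), np.int64(255), np.int64(300))
90 tip (np.int64(299), np.int64(255), np.int64(272)) bottom (np.int64(253), np.int64(261), np.int64(293)) (np.int64(199), np.int64(250), np.int64(303))
wrist 0.8 [279.5, 303.2] rows 238 378 cols 242 314 5574
```

The bottle is still horizontal, held by pad friction. I'll shake it vertically with the light grip so its own inertia turns it.

Request:
{"name": "carry_out", "arguments": {
  "plan": [
    [0,0,-62,0],
    [0,0,-124,0],
    [0,0,-62,0],
    [0,0,0,0],
    [0,0,-62,0],
    [0,0,-124,0],
    [0,0,-62,0],
    [0,0,0,0],
    [0,0,0,0]
  ]
}}

```text
time_s: 8.98
tool_pos: [422.8, 197.4, 92.1]
orientation: [-179.5, 0.1, 89.9]
contact_force: [0.3, -0.0, 0.4]
opening: 25.9
finger_force: 3.4
```

```bash
python3 tilt.py|grep -v tip
```

```text
8.975 [422.75828997 197.44042114  92.13693488] [ 0.29027742 -0.02814294  0.39013182] 25.923264997284047 3.406832585801567
wrist 0.95 [281.6, 282.4] rows 242 314 cols 251 308 3412
scene 0.74 [262.0, 289.2] rows 275 295 cols 252 271 208
```

```bash
python3 - <<'E'
import cv2,numpy as np
a=cv2.imread('pics/t897.png')
b=cv2.imread('pics/s897.png')
cv2.imwrite('pics/v5.png',np.hstack([a[170:420,120:440],cv2.resize(b[230:340,190:330],(320,250))]))
E
```

```text
(no output)
```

View pics/v5.png

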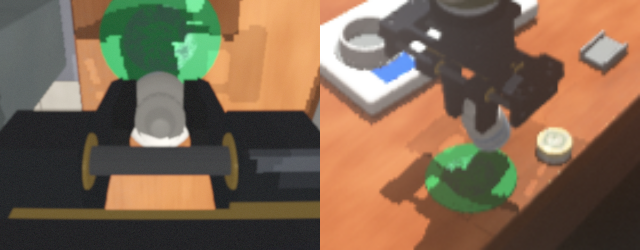

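The left crop shows the tilted bottle, bottom face down towards the mat and tip near (158,75). It is tilted about 50°. I'll give it one more jerk, backwards and up, with gentle reversals.

Request:
{"name": "carry_out", "arguments": {
  "plan": [
    [-40,0,-46,0],
    [-64,0,-72,0],
    [-76,0,-86,0],
    [-80,0,-90,0],
    [-76,0,-86,0],
    [-64,0,-72,0],
    [-40,0,-46,0],
    [0,0,0,0],
    [0,0,0,0],
    [0,0,0,0]
  ]
}}

```text
time_s: 10.48
tool_pos: [424.6, 198.3, 94.4]
orientation: [-180.0, 0.0, 89.9]
contact_force: [0.7, -0.2, -0.8]
opening: 26.3
finger_force: 3.0
```

```bash
python3 tilt.py; ls pics|tail -3
```

```text
10.475 [424.63748803 198.28227027  94.35205463] [ 0.72162696 -0.22672927 -0.79573468] 26.300672700198604 3.0470066579800914
0 tip (np.int64(239), np.int64(250), np.int64(283)) bottom (np.int64(404), np.int64(273), np.int64(257)) (np.int64(342), np.int64(273), np.int64(270))
20 tip (np.int64(248), np.int64(250), np.int64(281)) bottom (np.int64(371), np.int64(273), np.int64(264)) (np.int64(308), np.int64(270), np.int64(279))
40 tip (np.int64(260), np.int64(251), np.int64(278)) bottom (np.int64(336), np.int64(272), np.int64(272)) (np.int64(274), np.int64(265), np.int64(288))
60 tip (np.int64(275), np.int64(252), np.int64(276)) bottom (np.int64(301), np.int64(269), np.int64(281)) (np.int64(242), np.int64(259), np.int64(296))
75 tip (np.int64(286), np.int64(254), np.int64(274)) bottom (np.int64(276), np.int64(265), np.int64(287)) (np.int64(219), np.int64(255), np.int64(300))
90 tip (np.int64(297), np.int64(255), np.int64(272)) bottom (np.int64(252), np.int64(261), np.int64(293)) (np.int64(197), np.int64(250), np.int64(304))
wrist 0.67 [281.0, 255.8] rows 208 315 cols 247 311 5231
scene 0.74 [255.1, 290.9] rows 274 301 cols 248 266 326
w1.png
w2.png
w3.png
```

It is now at about 82°. Next I'll lower it onto the mat.

Request:
{"name": "carry_out", "arguments": {
  "plan": [
    [0,0,8,0],
    [0,0,15,0],
    [0,0,19,0],
    [0,0,22,0],
    [0,0,22,0]
  ]
}}

```text
time_s: 11.35
tool_pos: [424.8, 197.8, 72.5]
orientation: [-180.0, 0.0, 89.9]
contact_force: [-0.7, 0.9, -0.8]
opening: 25.6
finger_force: 3.1
```

Request:
{"name": "carry_out", "arguments": {
  "plan": [
    [0,0,1,0],
    [0,0,2,0],
    [0,0,3,0],
    [0,0,4,0]
  ]
}}

```text
time_s: 11.85
tool_pos: [425.6, 198.4, 69.8]
orientation: [179.9, -0.1, 89.8]
contact_force: [-3.5, 4.1, 14.7]
opening: 25.9
finger_force: 8.0
```

Request:
{"name": "carry_out", "arguments": {
  "plan": [
    [0,0,1,0],
    [0,0,2,0]
  ]
}}

```text
time_s: 12.1
tool_pos: [426.0, 199.1, 69.1]
orientation: [179.8, -0.2, 89.8]
contact_force: [-8.1, 8.5, 31.6]
opening: 26.7
finger_force: 15.5
```

Request:
{"name": "carry_out", "arguments": {
  "plan": [
    [0,0,-2,0],
    [0,0,-3,0],
    [0,0,-3,0]
  ]
}}

```text
time_s: 12.48
tool_pos: [424.9, 197.8, 69.7]
orientation: [180.0, 0.0, 89.9]
contact_force: [-0.5, 1.1, 2.5]
opening: 26.1
finger_force: 4.4
```

```bash
python3 tilt.py
```

```text
12.475 [424.89177118 197.82062181  69.65649658] [-0.47286437  1.12009051  2.54441688] 26.08929174818944 4.438729347411936
0 tip (np.int64(241), np.int64(250), np.int64(291)) bottom (np.int64(406), np.int64(273), np.int64(264)) (np.int64(344), np.int64(273), np.int64(277))
20 tip (np.int64(250), np.int64(250), np.int64(288)) bottom (np.int64(373), np.int64(273), np.int64(271)) (np.int64(309), np.int64(270), np.int64(286))
40 tip (np.int64(262), np.int64(251), np.int64(286)) bottom (np.int64(338), np.int64(272), np.int64(279)) (np.int64(275), np.int64(265), np.int64(295))
60 tip (np.int64(277), np.int64(253), np.int64(283)) bottom (np.int64(303), np.int64(269), np.int64(288)) (np.int64(243), np.int64(259), np.int64(302))
75 tip (np.int64(289), np.int64(254), np.int64(281)) bottom (np.int64(278), np.int64(265), np.int64(294)) (np.int64(220), np.int64(255), np.int64(307))
90 tip (np.int64(299), np.int64(255), np.int64(280)) bottom (np.int64(253), np.int64(261), np.int64(300)) (np.int64(199), np.int64(250), np.int64(310))
wrist 0.6 [281.0, 260.4] rows 210 314 cols 247 311 4919
scene 0.65 [259.6, 297.9] rows 282 309 cols 248 267 362
```

Request:
{"name": "carry_out", "arguments": {
  "plan": [
    [0,0,0,0],
    [0,0,0,0],
    [0,0,0,0],
    [0,0,0,0]
  ],
  "claw": 1
}}

```text
time_s: 13.22
tool_pos: [424.9, 197.8, 69.7]
orientation: [-180.0, 0.0, 89.9]
contact_force: [0.4, 0.6, 0.3]
opening: 63.5
finger_force: 0.0
```

Request:
{"name": "carry_out", "arguments": {
  "plan": [
    [0,0,-20,0],
    [0,0,-60,0],
    [-20,0,-110,0],
    [-40,0,-130,0],
    [-40,0,-130,0],
    [-40,0,-130,0]
  ]
}}

```text
time_s: 13.98
tool_pos: [424.3, 158.2, 198.7]
orientation: [-179.9, -0.0, 89.9]
contact_force: [0.0, 0.6, 0.1]
opening: 88.2
finger_force: 0.0
```

```bash
python3 - <<'E'
from h import *
from scipy.optimize import least_squares
s=sense();print(s['time_s'],s['tool_pos'],s['orientation'])
im=grab_frame('wrist');cv2.imwrite('pics/w6.png',im[:,:,::-1])
def pts(q,n=''):
    m=q['mask'];i,j=np.where(m);return round(q['conf'],2),np.round(q['at']),(j.min(),j.max(),i.min(),i.max())
for t,z in [('gel_mid',46),('mat_top',4),('cup_floor',55),('stop_pin',49),('lever_knob',71),('heat_lever',48),('lever_pivot',48)]:
    for q in regions_of('wrist',t)[:1]:print(t,*pts(q),np.round(atz('wrist',q['at'],z)))
b=grab_frame('scene')
for q in regions_of('scene','gel_mid')[:1]:print('scene',*pts(q))
for z in (4,89):print(z,proj('wrist',(425,198,z)),proj('scene',(425,198,z)))
E
```

```text
13.975 [424.31893552 158.24813542 198.65458379] [-1.79899776e+02 -7.58069333e-04  8.98508153e+01]
gel_mid 0.57 [281. 161.] (np.int64(258), np.int64(302), np.int64(136), np.int64(184)) [426. 193.  46.]
mat_top 0.67 [274. 135.] (np.int64(233), np.int64(321), np.int64(98), np.int64(188)) [419. 214.   4.]
cup_floor 0.78 [455. 212.] (np.int64(362), np.int64(547), np.int64(144), np.int64(378)) [606. 141.  55.]
lever_knob 0.63 [411. 369.] (np.int64(406), np.int64(416), np.int64(363), np.int64(379)) [582. -54.  71.]
heat_lever 0.5 [410. 372.] (np.int64(405), np.int64(415), np.int64(362), np.int64(378)) [596. -84.  48.]
lever_pivot 0.82 [456. 215.] (np.int64(361), np.int64(547), np.int64(144), np.int64(378)) [613. 134.  48.]
scene 0.74 [260. 295.] (np.int64(249), np.int64(266), np.int64(279), np.int64(308))
4 [279.18413429 149.22077312] [255.61954872 305.70806837]
89 [279.00259506 162.38653364] [255.13309895 281.00505772]
```

View pics/w6.png

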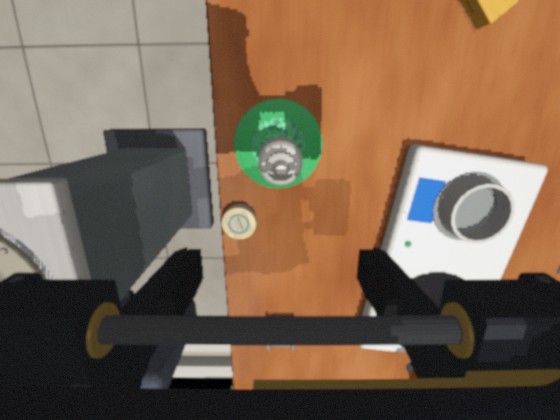

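The wrist view shows the bottle standing on the mat at (280,161), the mat centre at (278,143), the cup rim centred near (473,207), and the tin at (239,223). I'll move to a viewpoint over the warmer that takes in both the cup and the dial.

Request:
{"name": "carry_out", "arguments": {
  "plan": [
    [-30,30,-40,0],
    [-66,66,-80,0],
    [-104,105,-101,0],
    [-143,145,-101,0],
    [-143,145,-101,0],
    [-143,145,-101,0],
    [-143,145,-101,0]
  ]
}}

```text
time_s: 15.35
tool_pos: [568.8, 15.5, 301.1]
orientation: [180.0, -0.0, 89.9]
contact_force: [0.5, 0.1, 0.6]
opening: 88.1
finger_force: 0.0
```

```bash
cat > wm.py <<'E'
from h import *
s=sense();print(s['time_s'],s['tool_pos'],s['orientation'])
im=grab_frame('wrist');cv2.imwrite('pics/w7.png',im[:,:,::-1])
def warp(z,x0,x1,y0,y1,sc=2):  # rectified: row = y1-y, col = x-x0
    X,Y=np.meshgrid(np.arange(x0,x1,1/sc),np.arange(y1,y0,-1/sc))
    c=get_calibration('wrist');P=np.stack([X,Y,np.full_like(X,z)],-1)@np.array(c['R']).T+np.array(c['t'])
    u=P[...,:2]/P[...,2:];u=u*(1+c['k1']*(u**2).sum(-1,keepdims=True));K=np.array(c['mtx'])
    return cv2.remap(im,(u[...,0]*K[0,0]+K[0,2]).astype(np.float32),(u[...,1]*K[1,1]+K[1,2]).astype(np.float32),1)
W=warp(55,560,720,30,190);g=cv2.cvtColor(W,cv2.COLOR_RGB2GRAY)
for r in ((56,60),(64,68)):
    h=cv2.HoughCircles(g,cv2.HOUGH_GRADIENT_ALT,1,5,param1=100,param2=0.4,minRadius=r[0]-2,maxRadius=r[1]+2)
    print('rim',None if h is None else [(560+a/2,190-b/2,c/2) for a,b,c in h[0][:4]])
hsv=cv2.cvtColor(im,cv2.COLOR_RGB2HSV).astype(int)
H,S,V=hsv[...,0],hsv[...,1],hsv[...,2]
red=((H<5)|(H>174))&(S>170)&(V>100)
n,l,st,ce=cv2.connectedComponentsWithStats(red.astype(np.uint8))
for k in range(1,n):
    if st[k,4]>5:print('red',st[k],ce[k],np.round(atz('wrist',ce[k],49),1))
for t,z in [('warmer',30),('lever_knob',89),('stop_pin',49),('stop_tab',45),('heat_lever',48)]:
    for q in regions_of('wrist',t)[:2]:
        m=q['mask'];i,j=np.where(m);print(t,round(q['conf'],2),np.round(q['at']),(j.min(),j.max(),i.min(),i.max()),np.round(atz('wrist',q['at'],z)))
cv2.imwrite('pics/warp.png',np.hstack([cv2.resize(W,(400,400)),cv2.resize(warp(49,530,690,-110,50),(400,400))])[:,:,::-1])
E
python3 wm.py
```

```text
15.35 [568.81319552  15.52090917 301.08280438] [ 1.79984176e+02 -2.34194937e-03  8.99275006e+01]
rim [(np.float32(635.5), np.float32(139.0), np.float32(28.705643)), (np.float32(627.5), np.float32(145.5), np.float32(28.952658))]
rim [(np.float32(634.0), np.float32(135.5), np.float32(32.852562)), (np.float32(624.5), np.float32(135.0), np.float32(32.94096))]
red [267 183   9   6  37] [271.67567568 185.08108108] [558.7  -0.8  49. ]
warmer 0.55 [318. 128.] (np.int64(254), np.int64(393), np.int64(20), np.int64(255)) [622.  73.  30.]
lever_knob 0.57 [303. 219.] (np.int64(293), np.int64(319), np.int64(178), np.int64(255)) [600. -36.  89.]
heat_lever 0.79 [306. 216.] (np.int64(293), np.int64(319), np.int64(177), np.int64(255)) [607. -47.  48.]
```

View pics/warp.png

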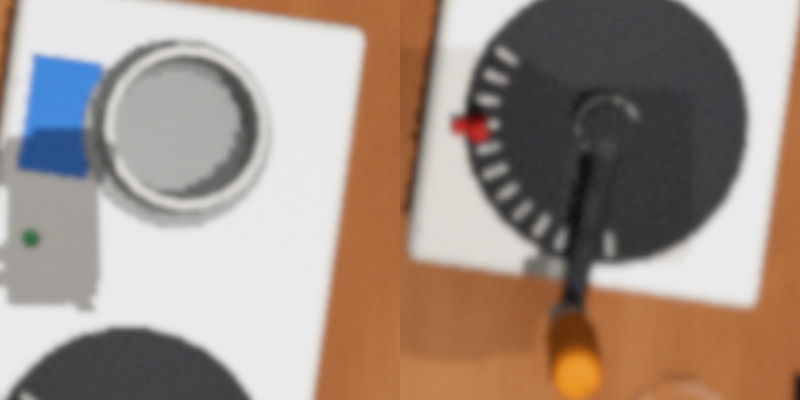

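In the rectified view the cup rim is centred at about (634.5,138.5). The lever pivot is near (613,1), the pin near (561,-1), and the lever currently points at about -101°, with the knob at (578,372) in the crop. Next I'll go back and take the bottle, with one check from above.

Request:
{"name": "carry_out", "arguments": {
  "plan": [
    [30,-50,0,0],
    [60,-95,30,0],
    [80,-130,60,0],
    [95,-144,90,0],
    [95,-144,100,0],
    [95,-144,100,0],
    [95,-144,100,0],
    [95,-144,100,0]
  ]
}}

```text
time_s: 16.65
tool_pos: [426.3, 109.5, 201.3]
orientation: [179.9, 0.0, 89.8]
contact_force: [-0.2, 0.6, 0.2]
opening: 88.0
finger_force: 0.0
```

```bash
python3 - <<'E'
from h import *
s=sense();print(s['time_s'],s['tool_pos'],s['orientation'])
im=grab_frame('wrist')
def sil(x,y):
    P=[]
    for z,r in((4,22),(60,22),(60,13.5),(77,13),(89,5)):
        for a in np.linspace(0,6.28,24):P.append(proj('wrist',(x+r*np.cos(a),y+r*np.sin(a),z)))
    P=np.array(P);return P[:,0].min(),P[:,0].max(),P[:,1].min(),P[:,1].max()
for q in regions_of('wrist','gel_mid')[:1]:
    i,j=np.where(q['mask']);print(q['conf'],j.min(),j.max(),i.min(),i.max())
    from scipy.optimize import least_squares
    t=np.array([j.min(),j.max(),i.min(),i.max()])
    r=least_squares(lambda p:np.array(sil(*p))-t,[425,195]);print(r.x,r.fun)
q=regions_of('wrist','mat_top')
for a in q[:1]:
    i,j=np.where(a['mask']);print('mat',atz('wrist',((j.min()+j.max())/2,(i.min()+i.max())/2),4))
E
```

```text
16.65 [426.33038742 109.50182895 201.33488304] [1.79929319e+02 2.50462512e-03 8.98200134e+01]
mat [422.56035845 205.95896214   4.        ]
```

```bash
python3 - <<'E'
from h import *
im=grab_frame('wrist');cv2.imwrite('pics/w8.png',im[:,:,::-1])
for q in regions_of('wrist','gel_mid')[:2]:
    i,j=np.where(q['mask']);print(q['conf'],j.min(),j.max(),i.min(),i.max())
p=proj('wrist',(426,195,60));print(p,proj('wrist',(426,195,89)),proj('wrist',(426,217,60)),proj('wrist',(426,173,60)))
u,v=map(int,p);u0,v0=max(u-60,0),max(v-60,0);c=im[v0:v0+120,u0:u0+120];print(u0,v0);cv2.imwrite('pics/c8.png',cv2.resize(c,(480,480))[:,:,::-1])
E
```

```text
0.69 255 300 85 134
[278.79441518 106.97336179] [278.69862199 106.77312444] [278.69100958  80.79788349] [278.89301712 131.89192292]
218 46
```

View pics/c8.png

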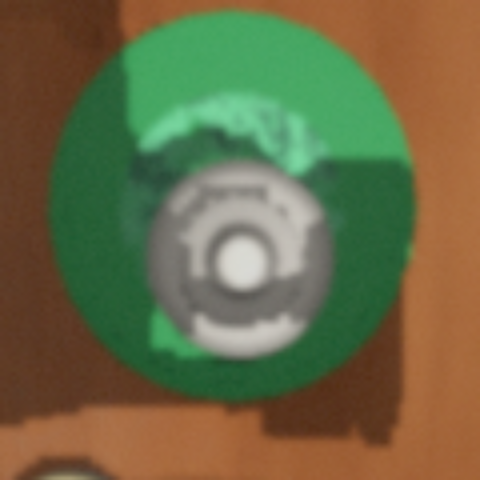

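The crop shows the bottle upright on the mat, with its body centre at about (278.3,111) full frame. That puts it at roughly (425.6,191.5).

Request:
{"name": "carry_out", "arguments": {
  "plan": [
    [45,-0.5,0,0],
    [81.5,-0.5,0,0],
    [81.5,-0.5,20,0],
    [81.5,-0.5,65,0],
    [81.5,-0.5,110,0],
    [81.5,-0.5,140,0],
    [81.5,-0.5,150,0],
    [81.5,-0.5,150,0]
  ]
}}

```text
time_s: 17.9
tool_pos: [425.6, 191.4, 51.0]
orientation: [180.0, -0.0, 89.9]
contact_force: [0.3, -0.1, 0.5]
opening: 88.2
finger_force: 0.0
```

Request:
{"name": "carry_out", "arguments": {
  "plan": [
    [0,0,0,0],
    [0,0,0,0],
    [0,0,0,0],
    [0,0,0,0],
    [0,0,0,0],
    [0,0,0,0],
    [0,0,0,0]
  ],
  "claw": 0,
  "newtons": 8
}}

```text
time_s: 18.77
tool_pos: [425.4, 191.4, 50.8]
orientation: [180.0, -0.0, 89.9]
contact_force: [-1.2, -0.0, 2.2]
opening: 43.2
finger_force: 8.0
```

Request:
{"name": "carry_out", "arguments": {
  "plan": [
    [0,0,-30,0],
    [0,0,-70,0],
    [-5,20,-95,0],
    [-18,70,-95,0],
    [-30,120,-95,0],
    [-43,170,-95,0],
    [-53,209,-95,0],
    [-53,209,-95,0],
    [-53,209,-95,0],
    [-53,209,-95,0]
  ]
}}

```text
time_s: 20.02
tool_pos: [633.5, 138.3, 145.9]
orientation: [-180.0, -0.0, 89.9]
contact_force: [0.8, -0.5, -0.1]
opening: 43.3
finger_force: 8.0
```

```bash
python3 - <<'E'
from h import *
s=sense();print(s['time_s'],s['tool_pos'],s['orientation'])
im=grab_frame('wrist');cv2.imwrite('pics/w9.png',im[:,:,::-1])
for q in regions_of('wrist','gel_mid')[:1]:
    i,j=np.where(q['mask']);print(q['conf'],q['at'],j.min(),j.max(),i.min(),i.max())
x,y,z=s['tool_pos']
D=z-50.8
for n,p in [('tip',(x,y,89+D)),('cup c',(634.5,138.5,55)),('botfront',(x,y+22,4+D))]:print(n,proj('wrist',p))
# overlay of rim
for r in(29,33):
  for a in np.linspace(0,6.28,60):
    u=proj('wrist',(634.5+r*np.cos(a),138.5+r*np.sin(a),55)).astype(int);cv2.circle(im,tuple(map(int,u)),0,(255,0,0),-1)
cv2.imwrite('pics/w9b.png',cv2.resize(im[120:400,140:440],(640,597),interpolation=0)[:,:,::-1])
E
```

```text
20.025 [633.47963775 138.32491456 145.94679729] [-1.79984455e+02 -1.95046024e-03  8.98940752e+01]
0.66 [279.0, 264.8] 239 321 208 315
tip [277.36510096 321.12276164]
cup c [279.72743534 213.98317619]
botfront [278.13612189 205.98286376]
```

View pics/w9b.png

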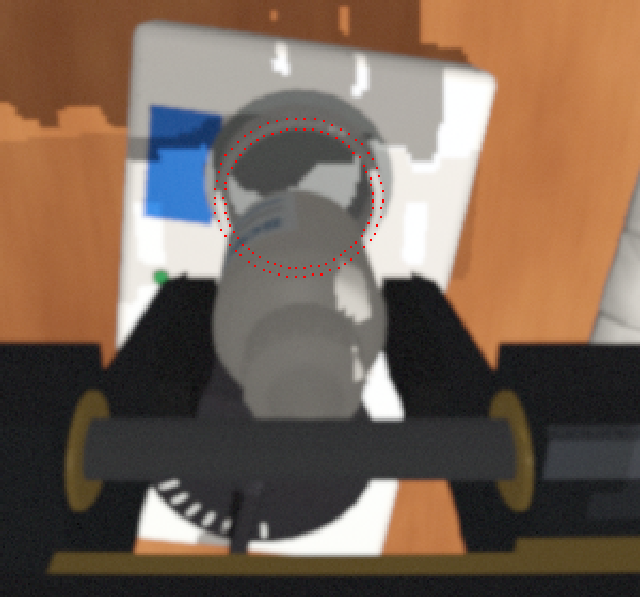

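The overlay of my predicted rim matches the inner cup opening, with the bottle right behind it and its bottom edge at about row 209 full frame. I'll lower it carefully.

Request:
{"name": "carry_out", "arguments": {
  "plan": [
    [1,1,15,0],
    [1,1,32,0],
    [1,1,40,0],
    [1,1,44,0],
    [1,1,48,0],
    [1,1,52,0],
    [1,1,52,0]
  ]
}}

```text
time_s: 21.0
tool_pos: [635.1, 138.8, 93.5]
orientation: [-180.0, 0.0, 89.9]
contact_force: [-0.1, -0.2, -0.1]
opening: 43.0
finger_force: 8.0
```

Request:
{"name": "carry_out", "arguments": {
  "plan": [
    [0,0,4,0],
    [0,0,8,0],
    [0,0,12,0],
    [0,0,14,0],
    [0,0,15,0],
    [0,0,15,0]
  ]
}}

```text
time_s: 21.75
tool_pos: [635.3, 138.8, 78.8]
orientation: [180.0, -0.0, 89.9]
contact_force: [0.2, -1.1, -1.4]
opening: 43.1
finger_force: 8.0
```

Request:
{"name": "carry_out", "arguments": {
  "plan": [
    [0,0,1,0],
    [0,0,1.5,0],
    [0,0,2,0],
    [0,0,2,0]
  ]
}}

```text
time_s: 22.25
tool_pos: [635.3, 138.9, 76.8]
orientation: [180.0, 0.0, 89.9]
contact_force: [-0.0, 0.2, 0.4]
opening: 42.9
finger_force: 8.0
```

Request:
{"name": "carry_out", "arguments": {
  "plan": [
    [0,0,0,0],
    [0,0,0,0],
    [0,0,0,0],
    [0,0,0,0],
    [0,0,0,0]
  ],
  "claw": 0.8
}}

```text
time_s: 22.88
tool_pos: [635.2, 138.8, 76.7]
orientation: [-180.0, 0.0, 89.9]
contact_force: [-0.8, -0.5, 0.3]
opening: 70.5
finger_force: 0.0
```

Request:
{"name": "carry_out", "arguments": {
  "plan": [
    [0,0,-20,0],
    [0,0,-60,0],
    [-30,0,-110,0],
    [-80,0,-122,0],
    [-120,-30,-122,0],
    [-122,-50,-122,0],
    [-122,-66,-122,0],
    [-122,-66,-122,0],
    [-122,-66,-122,0]
  ]
}}

```text
time_s: 24.0
tool_pos: [569.5, 17.0, 198.8]
orientation: [180.0, 0.0, 89.9]
contact_force: [0.9, 0.6, 0.3]
opening: 70.7
finger_force: 0.0
```

```bash
cat > chk.py <<'E'
from h import *
s=sense();print(s['time_s'],s['tool_pos'],s['orientation'],s['joint_pos'].round(1))
im=grab_frame('wrist');cv2.imwrite('pics/w10.png',im[:,:,::-1])
def show(t):
    for q in regions_of('wrist',t)[:1]:
        i,j=np.where(q['mask']);print(t,q['conf'],q['at'],j.min(),j.max(),i.min(),i.max())
show('gel_mid')
for z,r in((30,22),(86,22),(115,5),(86,-22)):print(z,r,proj('wrist',(634.5,138.5+r,z)).round(),proj('wrist',(634.5+r,138.5,z)).round())
hsv=cv2.cvtColor(im,cv2.COLOR_RGB2HSV).astype(int);H,S,V=hsv[...,0],hsv[...,1],hsv[...,2]
for nm,mk,z in(('red',((H<5)|(H>174))&(S>170)&(V>90),49),('knob',(H>8)&(H<20)&(S>200)&(V>150),89)):
    n,l,st,ce=cv2.connectedComponentsWithStats(mk.astype(np.uint8))
    for k in range(1,n):
        if st[k,4]>12:print(nm,st[k],ce[k].round(1),np.round(atz('wrist',ce[k],z),1))
for t in('heat_lever','stop_pin'):show(t)
E
python3 chk.py
```

```text
24.0 [569.46032206  17.02885136 198.82951452] [1.79969740e+02 4.26261903e-03 8.98624996e+01] [-10.1  25.9  82.2   0.   71.9  -9.9]
gel_mid 0.75 [357.4, 61.5] 325 387 28 90
30 22 [348.  42.] [369.  67.]
86 22 [364.  26.] [390.  58.]
115 5 [374.  43.] [381.  51.]
86 -22 [360.  88.] [334.  58.]
red [262 207  13   9  66] [268.5 210.8] [ 5.585e+02 -5.000e-01  4.900e+01]
knob [299 291  17  14 195] [307.2 297.5] [597.5 -78.6  89. ]
heat_lever 0.93 [313.0, 258.0] 295 332 201 306
```

The bottle's mask matches an upright bottle in the cup. The knob is at about (597,-77). I'll straddle it from above with the jaws closing tangentially.

Request:
{"name": "carry_out", "arguments": {
  "plan": [
    [-45,14,10,6],
    [-94,27.5,40,11.3],
    [-94,27.5,70,11.3],
    [-94,27.5,105,11.3],
    [-94,27.5,122,11.3],
    [-94,27.5,129,11.3],
    [-94,27.5,129,11.3]
  ]
}}

```text
time_s: 25.08
tool_pos: [596.6, -77.1, 70.3]
orientation: [180.0, 0.0, 78.6]
contact_force: [0.2, 0.1, -0.1]
opening: 70.6
finger_force: 0.0
```

Request:
{"name": "carry_out", "arguments": {
  "plan": [
    [0,0,0,0],
    [0,0,0,0],
    [0,0,0,0],
    [0,0,0,0],
    [0,0,0,0],
    [0,0,0,0],
    [0,0,0,0]
  ],
  "claw": 0,
  "newtons": 3
}}

```text
time_s: 25.95
tool_pos: [596.3, -77.1, 69.8]
orientation: [180.0, 0.0, 78.6]
contact_force: [0.3, -0.2, 0.1]
opening: 20.1
finger_force: 3.0
```

Request:
{"name": "carry_out", "arguments": {
  "plan": [
    [0.2,-5.4,0,4],
    [1.1,-13.5,0,10],
    [3.0,-21.5,0,16],
    [6.7,-31.7,0,24],
    [11.9,-41.3,0,32],
    [18.3,-50.1,0,40],
    [23.0,-55.2,0,45],
    [25.8,-58.0,0,48],
    [25.8,-58.0,0,48],
    [25.8,-58.0,0,48]
  ]
}}

```text
time_s: 27.2
tool_pos: [544.7, -40.1, 69.9]
orientation: [-180.0, -0.0, 30.6]
contact_force: [3.2, 4.9, 1.3]
opening: 19.5
finger_force: 3.0
```

```bash
python3 chk.py | grep -v gel
```

```text
27.2 [544.72361752 -40.05530195  69.89991362] [-1.79994171e+02 -4.19303268e-02  3.06087876e+01] [-16.5  32.4  93.6   0.   54.   42.9]
30 22 [ 23. -90.] [  79. -112.]
86 22 [-113. -192.] [ -33. -232.]
115 5 [-183. -251.] [-161. -265.]
86 -22 [  11. -118.] [-67. -85.]
red [230 190  17  22 204] [237.6 201.8] [561.5  -2.3  49. ]
heat_lever 0.85 [280.5, 207.0] 260 307 97 310
stop_pin 0.73 [234.9, 202.1] 229 246 190 215
```

Request:
{"name": "carry_out", "arguments": {
  "plan": [
    [0,0,0,0],
    [0,0,0,0],
    [2,0,0,0],
    [2,0,0,0]
  ],
  "claw": 0.5
}}

```text
time_s: 27.9
tool_pos: [546.2, -39.3, 69.7]
orientation: [-180.0, 0.0, 30.6]
contact_force: [-0.3, 0.2, 1.1]
opening: 44.2
finger_force: 0.0
```

Request:
{"name": "carry_out", "arguments": {
  "plan": [
    [0,0,0,0],
    [0,0,0,0],
    [0,0,0,0],
    [0,0,0,0],
    [0,0,0,0],
    [0,0,0,0]
  ],
  "claw": 0
}}

```text
time_s: 28.65
tool_pos: [546.2, -39.3, 69.7]
orientation: [180.0, 0.0, 30.6]
contact_force: [0.9, 0.7, 0.3]
opening: 20.0
finger_force: 3.0
```

```bash
cat > f.py <<'E'
from h import *
s=sense();p=np.radians(s['orientation'][2]);f=s['contact_force'];c,n=np.cos(p),np.sin(p)
print(s['time_s'],s['tool_pos'],s['orientation'][2],'inward',f[0]*c+f[1]*n,'back',f[0]*n-f[1]*c,s['opening'],s['finger_force'])
E
python3 f.py; python3 - <<'E'
from h import *
im=grab_frame('wrist');T=sense()['tool_pos']
for q in regions_of('wrist','heat_lever')[:1]:
    m=q['mask'];P=[]
    for r in range(90,320,15):
        c=np.where(m[r])[0]
        if len(c)>2:print(r,c[0],c[-1],atz('wrist',((c[0]+c[-1])/2,r),48).round(1)[:2])
E
```

```text
28.65 [546.16637276 -39.27343976  69.71036958] 30.555067214767227 inward 1.1443223044056763 back -0.15733957543821253 19.960169545917793 2.9999854759080335
105 271 299 [621.6   2.1]
120 263 306 [615.1  -1.5]
135 265 304 [608.4  -5.5]
150 275 292 [601.4  -9.1]
165 274 292 [594.2 -13. ]
180 274 291 [586.8 -17.1]
195 274 290 [579.1 -21.3]
210 272 290 [571.1 -25.4]
225 273 289 [563.  -30.2]
240 272 288 [554.4 -34.6]
255 267 292 [545.6 -39.4]
270 262 297 [536.5 -44.8]
285 260 299 [527.2 -50.3]
300 261 298 [517.4 -56. ]
```

Request:
{"name": "carry_out", "arguments": {
  "plan": [
    [0.1,-4.1,0,3],
    [0.4,-8.2,0,6],
    [1.0,-12.2,0,9],
    [1.7,-16.2,0,12],
    [1.7,-16.2,0,12]
  ]
}}

```text
time_s: 29.38
tool_pos: [539.8, -24.2, 69.8]
orientation: [180.0, -0.1, 18.6]
contact_force: [3.3, 2.5, -2.3]
opening: 20.0
finger_force: 3.0
```

```bash
python3 f.py
```

```text
29.375 [539.79173564 -24.17544821  69.76882124] 18.58504703387003 inward 3.911279728202837 back -1.3190196869441504 20.02820402209231 3.0003030854277313
```

Request:
{"name": "carry_out", "arguments": {
  "plan": [
    [0.1,-1.4,0,1],
    [0.1,-2.7,0,2],
    [0.2,-4.1,0,3],
    [0.3,-5.4,0,4],
    [0.3,-5.4,0,4]
  ]
}}

```text
time_s: 30.0
tool_pos: [538.1, -19.1, 69.9]
orientation: [180.0, -0.0, 14.5]
contact_force: [5.7, 0.2, -1.4]
opening: 19.5
finger_force: 3.0
```

```bash
python3 f.py; python3 - <<'E'
from h import *
im=grab_frame('wrist')
for t in('heat_lever','stop_pin'):
  for q in regions_of('wrist',t)[:1]:
    m=q['mask'];i,j=np.where(m);print(t,q['conf'],j.min(),j.max(),i.min(),i.max())
    for r in range(170,235,8):
        c=np.where(m[r])[0]
        if len(c)>2:print(r,c[0],c[-1])
E
```

```text
30.0 [538.13400591 -19.13736775  69.87163742] 14.51905865162795 inward 5.593524624403141 back 1.1918204700640804 19.50283061855417 2.9999364164541475
heat_lever 0.96 260 308 99 312
170 275 292
178 275 292
186 274 291
194 274 291
202 274 290
210 273 290
218 273 289
226 273 289
234 273 288
stop_pin 0.65 255 268 201 225
202 258 267
210 256 268
218 256 267
```

Request:
{"name": "carry_out", "arguments": {
  "plan": [
    [0.5,-1.4,0,1],
    [0.8,-2.7,0,2],
    [0.8,-3.3,0,2.4],
    [0.8,-3.3,0,2.4]
  ]
}}

```text
time_s: 30.65
tool_pos: [537.6, -15.8, 69.7]
orientation: [-180.0, 0.0, 12.2]
contact_force: [-0.7, -1.5, 2.8]
opening: 19.9
finger_force: 3.0
```

```bash
python3 f.py
```

```text
30.65 [537.63044695 -15.77899765  69.74191077] 12.150599227179256 inward -1.0104660773495664 back 1.3223457919315447 19.893893000459443 3.0000953303533606
```

Request:
{"name": "carry_out", "arguments": {
  "plan": [
    [0,-0.5,0,0.4],
    [0,-0.5,0,0.4]
  ]
}}

```text
time_s: 30.9
tool_pos: [537.6, -15.3, 69.7]
orientation: [-180.0, 0.0, 11.8]
contact_force: [-1.3, -1.2, 3.3]
opening: 19.7
finger_force: 3.0
```

```bash
python3 f.py
```

```text
30.9 [537.60927507 -15.34261061  69.72239379] 11.753927663151416 inward -1.536783723296404 back 0.9349471475087341 19.71469645545423 3.0000754416687414
```

Back force is just -y at this point (tool y is close to -y), so I can read it straight from the move results.

Request:
{"name": "carry_out", "arguments": {
  "plan": [
    [0,-0.4,0,0.3],
    [0,-0.4,0,0.3]
  ]
}}

```text
time_s: 31.15
tool_pos: [537.6, -15.0, 69.7]
orientation: [-180.0, 0.0, 11.4]
contact_force: [-2.4, -3.2, 3.5]
opening: 19.9
finger_force: 3.0
```

Request:
{"name": "carry_out", "arguments": {
  "plan": [
    [0,-0.4,0,0.3],
    [0,-0.4,0,0.3]
  ]
}}

```text
time_s: 31.4
tool_pos: [537.6, -14.8, 69.7]
orientation: [180.0, 0.0, 11.1]
contact_force: [-2.5, -6.0, 2.9]
opening: 19.8
finger_force: 3.0
```

```bash
python3 f.py
```

```text
31.4 [537.5829203  -14.80179607  69.68371215] 11.142394757512971 inward -3.6359416417574284 back 5.441868936541885 19.79234365406729 3.000199361995328
```

Request:
{"name": "carry_out", "arguments": {
  "plan": [
    [0,-0.15,0,0],
    [0,-0.15,0,0],
    [0,-0.15,0,0]
  ]
}}

```text
time_s: 31.78
tool_pos: [537.6, -14.7, 69.7]
orientation: [180.0, 0.0, 11.1]
contact_force: [-3.1, -4.9, 2.6]
opening: 19.7
finger_force: 3.0
```

```bash
python3 f.py; python3 - <<'E'
from h import *
im=grab_frame('wrist')
for t in('heat_lever','stop_pin'):
  for q in regions_of('wrist',t)[:1]:
    m=q['mask']
    for r in range(194,235,8):
        c=np.where(m[r])[0]
        if len(c)>2:print(t,r,c[0],c[-1])
    if t=='stop_pin':print(atz('wrist',q['at'],49))
E
```

```text
31.775 [537.58569591 -14.73359191  69.69631289] 11.148793632920425 inward -3.9973300469453434 back 4.235741506293254 19.690278278018784 3.000193980333279
heat_lever 194 274 291
heat_lever 202 274 290
heat_lever 210 274 290
heat_lever 218 273 289
heat_lever 226 273 289
heat_lever 234 273 289
stop_pin 202 265 267
stop_pin 210 261 272
stop_pin 218 260 273
stop_pin 226 262 272
[560.66587337  -1.65561817  49.        ]
```

The pin now abuts the lever arm (columns 273/273) and the back force is around 5 N. I'll add one small nudge to be sure, then open and retreat.

Request:
{"name": "carry_out", "arguments": {
  "plan": [
    [0,-0.25,0,0],
    [0,-0.25,0,0],
    [0,-0.25,0,0]
  ]
}}

```text
time_s: 32.3
tool_pos: [537.6, -14.6, 69.7]
orientation: [180.0, 0.0, 11.1]
contact_force: [-2.9, -5.8, 3.6]
opening: 19.8
finger_force: 3.0
```

Request:
{"name": "carry_out", "arguments": {
  "plan": [
    [0,0,0,0],
    [0,0,0,0],
    [0,0,0,0],
    [0,0,0,0]
  ],
  "claw": 0.6
}}

```text
time_s: 32.8
tool_pos: [537.5, -14.0, 69.6]
orientation: [-180.0, 0.0, 11.2]
contact_force: [-0.0, 0.2, -0.0]
opening: 52.7
finger_force: 0.0
```

Request:
{"name": "carry_out", "arguments": {
  "plan": [
    [0,0,-20,0],
    [0,0,-60,0],
    [0,0,-90,0],
    [0,0,-90,0],
    [0,0,-90,0]
  ]
}}

```text
time_s: 33.42
tool_pos: [537.1, -14.0, 158.7]
orientation: [-180.0, 0.1, 11.2]
contact_force: [0.1, -0.7, -0.1]
opening: 53.1
finger_force: 0.0
```

```bash
python3 - <<'E'
from h import *
s=sense();print(s['time_s'],s['tool_pos'])
im=grab_frame('wrist')
for t in('heat_lever','stop_pin'):
  for q in regions_of('wrist',t)[:1]:
    m=q['mask']; i,j=np.where(m);print(t,q['conf'],j.min(),j.max(),i.min(),i.max())
    for r in range(180,260,8):
        c=np.where(m[r])[0]
        if len(c)>2:print(t,r,c[0],c[-1])
    if t=='stop_pin':print(atz('wrist',q['at'],49))
grab_frame('top')
for q in regions_of('top','gel_mid')[:1]:print(q['conf'],q['at'],atz('top',q['at'],90))
E
```

```text
33.425 [537.09070125 -14.02947347 158.66974102]
heat_lever 0.85 268 299 102 236
heat_lever 180 277 287
heat_lever 188 276 287
heat_lever 196 276 286
heat_lever 204 273 288
heat_lever 212 269 292
heat_lever 220 269 293
heat_lever 228 269 292
heat_lever 236 279 283
stop_pin 0.42 268 276 172 188
stop_pin 180 268 275
stop_pin 188 270 274
[ 5.57811889e+02 -5.20329033e-01  4.90000000e+01]
0.64 [208.9, 178.8] [626.02347003 139.59157297  90.        ]
```

```bash
python3 -c "
from bench import hand_in
print(hand_in())"
```

```text
the job is handed in; nothing more can be done
None
```

I handed the job in at about 33 s, but no verdict came back: the bottle stood on the mat and then in the warmer's cup, and the heat lever was pressed to about 5 N against the red stop tab and left touching it.

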